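# Pack a dropper bottle into a part-filled canister

### The arm

A 6-joint arm with a two-finger parallel gripper is mounted at the origin on the work surface; the furniture and walls round the work are solid. World frame = base frame: x ahead of the robot, y to its left, z up, the work surface at z = 0. Lengths are in m, angles in rad, forces in N, time in s.
With the tool pointing down it reaches from about 0.35 to 0.775 m from the base axis. Payload 5.5 kg.
Tool frame: the origin (TCP) lies midway between the tips of the shut fingers; the grasp point (between the pads) lies 19 mm behind it; z points along the fingers, y is the line along which they close (so a half turn about z gives the same grasp; the last joint's range is limited). The gripper opens to 85 mm and grips with 20 to 120 N. Pads are 22 mm wide; open, the fingers measure 114 mm over their backs; the gripper's body (76 mm by 85 mm) begins 54 mm behind the grasp point. The pads swing forward as they close: fully open they stand 13 mm farther back than shut.
Start: joints at [-1.265, 0.313, 0.046, 1.304, 0, 1.431], TCP at [0.248, -0.519, 0.231] pointing down, gripper open.
Joint ranges: [-2.76, 2.76], [-0.86, 1.69], [-1.03, 1.26], [-2.2, 2.34], [-1.47, 1.5], [-3.14, 3.14]. Speed limits (rad/s): [2.57, 2.57, 3.14, 3.14, 3.14, 3.14].

### API

Orientations are given as a unit quaternion [w, x, y, z].
In Python, from workcell import telemetry, imaging, env gives the robot as it stands. The module is installed in compiled form; this text tells all that it offers.
- The arm moves only by the tool step_arm, never from a script. Its argument "moves" is a list of rows, each a list of 3 entries, a list of its own where there are three numbers: the shift along the tool's x, y, z in mm, then the turn, a rotation vector about the tool's x, y, z in rad, then the finger opening in mm, from 0 to 85.4. A call has 1 to 8 rows; each row is the pose to reach, as a shift and turn from the pose commanded when the call began, along the tool's axes at that moment; what a row does not reach only later rows make up. A row lasts 1/12 s, in which the tool goes at most 41.7 mm and 7.16 degrees, less where a joint would pass 70% of its speed; a pose out of reach is approached as far as the arm can. A call with a gripper value outside its range is refused whole. The fingers move at their own pace and stop on an object; "grip_force" is the grip in N (left out, the last holds). Time passes only in rows, so rows that repeat a pose let the fingers close. It gives the time, the measured TCP pose, the force, the opening and the grip force at its end, in the units of the state.
- telemetry.get_state(): the state, without advancing time (a new reading comes with each control period).
- imaging.read_camera(name): name is "scene" or "top" or "wrist"; returns the picture (384x512x3 uint8, red, green, blue); there is no depth.
- imaging.camera_params(name): a dict with "camera_matrix" (3x3 intrinsics, pixels), "D" ([k1, k2, p1, p2, k3] as OpenCV has them; the pictures are not rectified), "pose" (4x4, takes a point from camera to world coordinates). Camera axes: x right, y up, looking along -z (the intrinsics and any distortion apply to the point x, -y, -z); pixel columns grow to the right and rows downward; lengths in m; the calibration is good to about 2 mm. A picture is of the moment at which its call begins: read the wrist's pose just before it. camera_params takes no time and is no camera call; for the wrist camera it gives the pose at the moment of the call.
- env.hand_in(): hands the job in; it is judged then, once.
The state is a dict: "clock": time; "joint_pos": joint angles; "qvel": joint speeds; "tau": joint torques, N m; "tcp_pos": TCP position; "orientation": TCP orientation; "wrist_force": force on the tool from outside, world axes, zero at the start; "ft_torque": the same for the moment, N m; "finger_gap": finger opening in m; "grip_force": force on a finger pad.
Only numpy, scipy, OpenCV 4.12 (cv2) and the standard library are available. Lean on these libraries where they do the work, as an engineer would, in place of code of your own. Each camera call takes 0.05 s, during which the arm holds its last target. There are 200 camera calls.

### The job

Pack the one dropper bottle that stands out on the table into the round metal canister. The canister already holds packing up to a level nobody has noted, so lower the bottle in upright until you feel it touch down, only then let go and leave it standing on the packing. Do not drop it or ram it down, and do not disturb the slim atomiser that stands near it.

Things in the scene. Friction and masses are not known exactly. Their poses are not given: they have to be found in the camera images.
- bottle_center (a point): centre (half-way up) of the loose dropper bottle: orange glass body, pale label, black collar and pointed black bulb; 102 mm tall, about 60 g. Body 38.5 mm in diameter up to 60 mm above its underside, then narrowing to a 20 mm collar above 67 mm. It stands upright on the table, this point 51 mm above its underside; z up along it. The like bottles in the racks are fixed, not for this job.
- canister: round open-topped bare-metal canister, fixed to the table: 123 mm across its rim, 114 mm inside, 80 mm tall; origin at the centre of its underside; z up. A level cork packing disc fills its width inside, upper face anywhere from 20 to 57 mm above the table; springy: it yields 1 mm per 2.5 N, 6 mm at most, and is firm after that. The square open tin of the same metal and height is not it.
- atomiser_center (a point): centre (half-way up) of the slim atomiser, a clear tube with a grey cap, 18 mm in diameter and 80 mm tall, standing upright and loose on the table near the bottle; a bystander, to be left alone

How it is judged:
On the way, in this order (a step that is already met when the one before it is completed fails the run):
1. the bottle is held clear of the table, its centre more than 110 mm up (height (world z) of bottle_center above 0.11 m and contact force between the fingers and bottle above 0.5 N and contact force between canister and bottle below 0.05 N), for 0.1 s.
2. the bottle, still held, touches down inside the canister (horizontal distance between bottle_center and canister below 0.042 m and height (world z) of bottle_center below 0.118 m and contact force between canister and bottle above 0.2 N and contact force between the fingers and bottle above 0.5 N), for 0.04 s.
At the end, for the whole second after the job is handed in: The bottle stands at rest inside the round canister, released, upright within 10 degrees, its axis within 42 mm of the canister's axis and its centre less than 118 mm above the table (on the packing, not on the rim) (horizontal distance between bottle_center and canister below 0.042 m and height (world z) of bottle_center below 0.118 m and angle between bottle_center's own z axis and vertical below 0.175 rad and linear speed of bottle below 0.02 m/s); the robot touches nothing.
It fails at once if the bottle is dropped (faster than 0.35 m/s while not held, a fall of about 6 mm) (contact force between the fingers and bottle below 0.05 N and linear speed of bottle above 0.35 m/s).
It fails at once if the bottle is rammed against the canister or its packing with more than 40 N (contact force between canister and bottle above 40 N).
It fails at once if the atomiser is shifted more than 30 mm or knocked over (distance of atomiser_center from where it was at the start of the episode above 0.03 m or angle between atomiser_center's own z axis and vertical above 0.5 rad).
It also fails if it takes over 35 s, if anything falls off the work surface, if the arm or the gripper's body presses on something with over 40 N, if the wrist force passes 120 N, or if a joint passes its speed limit or range.

## Working session

There is one attempt and no reset: what is moved stays moved. The work goes in short steps, Python scripts to look and compute and a tool call to move; the robot and the scene stay as the last step left them, time stands still between calls to the robot, and variables do not carry over. Pictures are saved under pics/ and viewed, at most 10 in all, crops included, and the job is handed in when it is done.

Besides the shell and the picture viewer there is one more tool, called by a JSON object that holds its "method" and its "body", one argument or row to a line. step_arm: Moves the arm, as the interface text tells. Its arguments: {"type":"object","properties":{"moves":{"type":"array"},"grip_force":{"type":"number"}},"required":["moves"]}

```bash
mkdir -p pics; python3 - <<'E'
from workcell import telemetry, imaging
import cv2,numpy as np
for n in("scene","top"):
    im=imaging.read_camera(n); cv2.imwrite(f"pics/{n}0.png",cv2.resize(im[:,:,::-1],(800,600),interpolation=cv2.INTER_CUBIC))
    p=imaging.camera_params(n); print(n,np.round(p["pose"],3).tolist(),np.round(p["camera_matrix"],1).tolist(),p["D"])
s=telemetry.get_state();print(s)
E
```

```text
scene [[-0.883, 0.269, -0.384, 0.159], [-0.468, -0.537, 0.702, 0.597], [-0.017, 0.8, 0.6, 0.573], [0.0, 0.0, 0.0, 1.0]] [[392.9, 0.0, 256.3], [0.0, 392.9, 193.6], [0.0, 0.0, 1.0]] [-0.06440748  0.          0.          0.          0.        ]
top [[0.0, 0.995, -0.104, 0.391], [-1.0, 0.001, 0.008, 0.001], [0.008, 0.104, 0.995, 0.899], [0.0, 0.0, 0.0, 1.0]] [[392.9, 0.0, 260.5], [0.0, 392.9, 190.8], [0.0, 0.0, 1.0]] [-0.10397014  0.          0.          0.          0.        ]
{'clock': 0.1, 'joint_pos': array([-1.26456000e+00,  3.13915433e-01,  4.51086158e-02,  1.30358891e+00,
       -1.55963434e-05,  1.43116659e+00]), 'qvel': array([-5.84653814e-04, -1.37949968e-03,  4.36266708e-03, -7.67398754e-04,
       -5.50863996e-04,  9.22925745e-05]), 'tau': array([ 1.80109375e-03, -4.81723666e+01,  2.99244028e+01,  1.27276615e-02,
       -2.04023027e-04, -4.83183371e-06]), 'tcp_pos': array([ 0.24779944, -0.51837363,  0.2305102 ]), 'orientation': array([-7.96279409e-04,  9.75252864e-01,  2.21090958e-01, -7.43118677e-05]), 'wrist_force': array([1.0077087 , 0.83759552, 0.6983634 ]), 'ft_torque': array([-5.33586641e-05, -1.08611267e-02, -1.06694551e-02]), 'grip_force': 0.0, 'finger_gap': 0.0852749137295603}
```

View pics/top0.png

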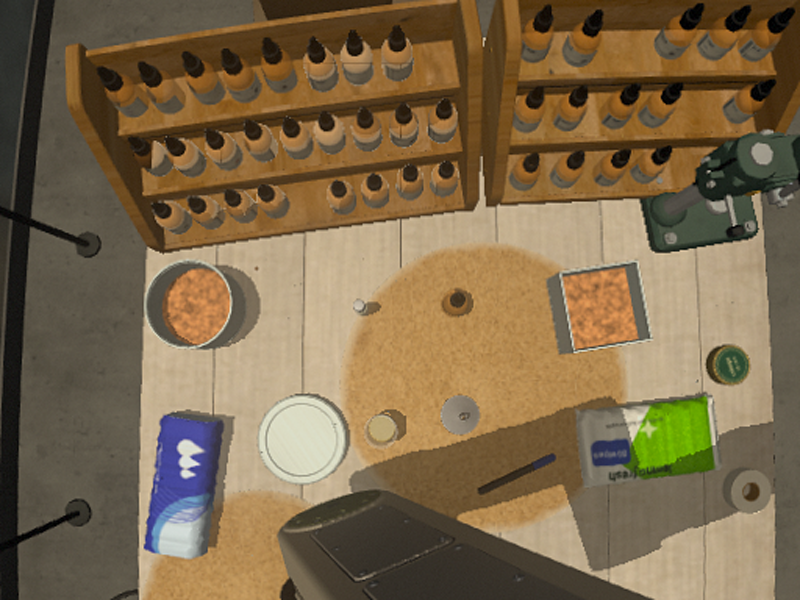

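View pics/scene0.png

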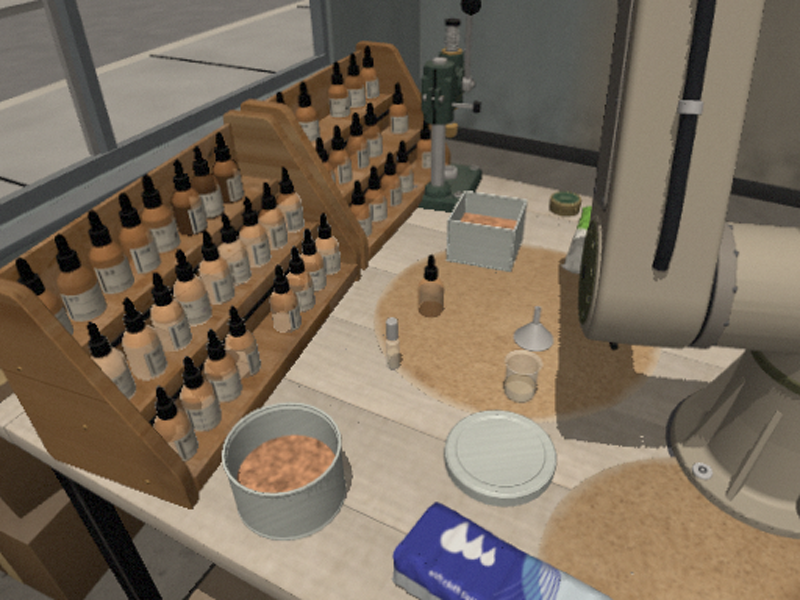

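The top view has the loose bottle at about (457,302), the atomiser at (360,306) and the canister rim centre at (189,305). In the scene view the bottle runs from its base at (431,313) to its tip at (431,257), the atomiser base is at (393,366), and the canister rim centre is at (283,447).

```bash
cat >h.py <<'E'
from workcell import telemetry, imaging
import cv2,numpy as np
def ray(n,uv,p=None):
    p=p or imaging.camera_params(n)
    q=cv2.undistortPoints(np.array([[uv]],float),np.array(p["camera_matrix"]),np.array(p["D"]))[0,0]
    T=np.array(p["pose"]); return T[:3,3],T[:3,:3]@np.array([q[0],-q[1],-1.])
def onz(n,uv,z,p=None):
    o,d=ray(n,uv,p); return o+d*(z-o[2])/d[2]
def proj(n,P,p=None):
    p=p or imaging.camera_params(n); T=np.array(p["pose"]); c=(np.array(P)-T[:3,3])@T[:3,:3]
    c=c*[1,-1,-1]
    return cv2.projectPoints(c[None],np.zeros(3),np.zeros(3),np.array(p["camera_matrix"]),np.array(p["D"]))[0][0,0]
E
python3 - <<'E'
from h import *
S=.64
for l,n,u,v,z in [("bot tip","top",458,298,.102),("bot base","scene",431,309,.005),("bot tip","scene",431,257,.102),
 ("atom top","top",359,305,.08),("atom top","scene",392,320,.08),("atom base","scene",393,363,.005),
 ("can L","top",146,305,.08),("can R","top",233,305,.08),("can T","top",189,261,.08),("can B","top",189,349,.08),("can","scene",283,445,.08)]:
    print(l,n,np.round(onz(n,(u*S,v*S),z),4))
a=imaging.read_camera("top");b=imaging.read_camera("scene")
A=cv2.resize(a[165:235,200:330],None,fx=6,fy=6,interpolation=2)[:300,:780]
B=cv2.resize(b[155:245,235:300],None,fx=6,fy=6,interpolation=2)
cv2.imwrite("pics/c1.png",cv2.resize(a[160:240,210:310],(750,600),interpolation=2)[:,:,::-1])
cv2.imwrite("pics/c2.png",cv2.resize(b[155:245,230:350],(800,600),interpolation=2)[:,:,::-1])
E
```

```text
bot tip top [ 0.4746 -0.072   0.102 ]
bot base scene [ 0.4735 -0.0736  0.005 ]
bot tip scene [ 0.4722 -0.0682  0.102 ]
atom top top [0.4673 0.0588 0.08  ]
atom top scene [0.4668 0.0585 0.08  ]
atom base scene [0.4673 0.0587 0.005 ]
can L top [0.4668 0.3497 0.08  ]
can R top [0.467  0.2289 0.08  ]
can T top [0.5272 0.2919 0.08  ]
can B top [0.4075 0.2875 0.08  ]
can scene [0.4683 0.2909 0.08  ]
```

View pics/c1.png

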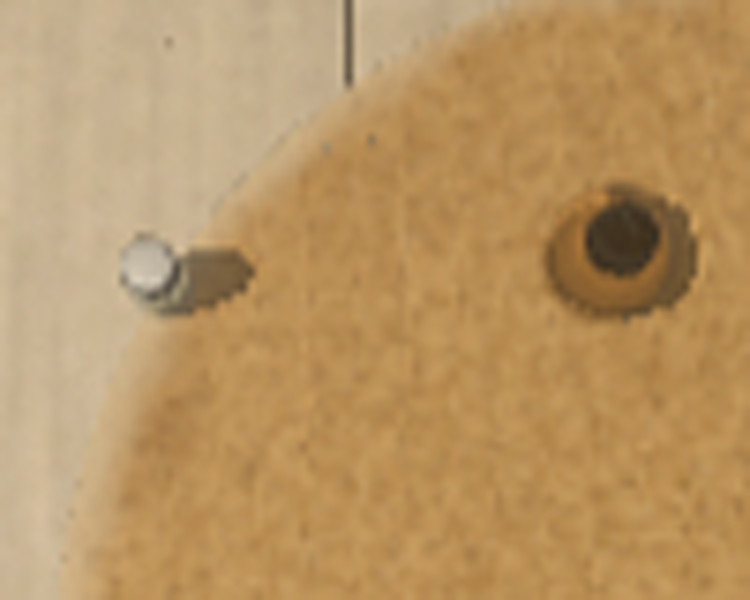

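View pics/c2.png

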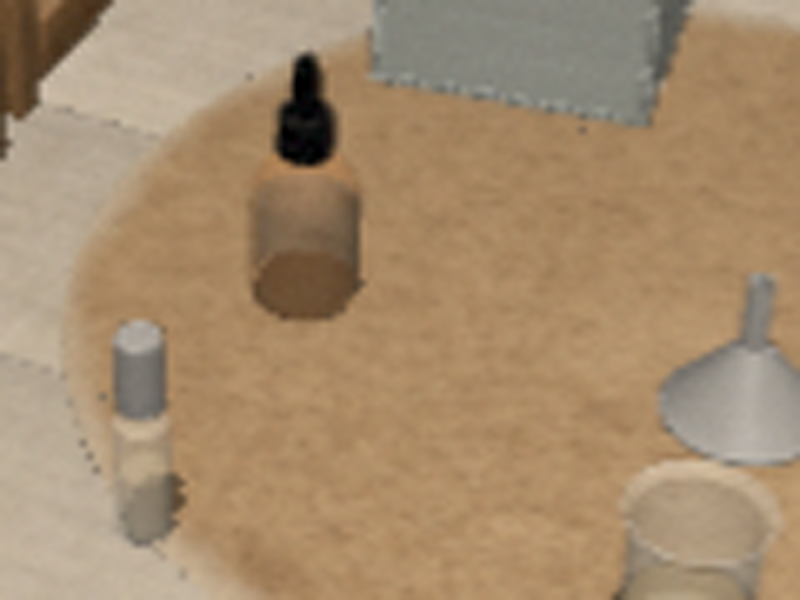

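The crops put the bottle collar at top-camera pixel (293.1,192.0), with its base centre at scene pixel (275.8,197.6) and its tip at (276.0,163.3). The atomiser is about 130 mm away in +y.

```bash
cat >>h.py <<'E'
from scipy.spatial.transform import Rotation as Ro
def rel(P,heading=None):
    s=telemetry.get_state(); w,x,y,z=s["orientation"]; R=Ro.from_quat([x,y,z,w]); d=R.inv().apply(np.array(P)-s["tcp_pos"])*1000
    print("shift mm",np.round(d,1))
    if heading is not None:
        c,sn=np.cos(heading),np.sin(heading); G=Ro.from_matrix(np.array([[c,sn,0],[sn,-c,0],[0,0,-1]]))
        print("turn",np.round((R.inv()*G).as_rotvec(),4))
E
python3 - <<'E'
from h import *
print(onz("top",(293.1,192),.085),onz("scene",(275.75,197.6),.001),onz("scene",(276.05,163.3),.102))
print(proj("top",(.4735,-.072,.0)),proj("top",(.4735,-.072,.06)))
print("rack",[onz("top",(u*.64,v*.64),0)[:2].round(3) for u,v in((155,250),(480,208))])
rel((.474,-.072,.18),np.pi/2)
E
```

```text
[ 0.47368275 -0.07344711  0.085     ] [ 0.47613175 -0.07876369  0.001     ] [ 0.47392539 -0.07278605  0.102     ]
[289.11988638 195.80137521] [291.37249659 193.2563263 ]
rack [array([0.557, 0.374]), array([ 0.621, -0.116])]
shift mm [ 396.6 -305.3   51.2]
turn [-9.000e-04 -8.000e-04 -1.125e+00]
```

{"method": "step_arm", "body": {
  "moves": [
    [[396,-306,30],[0,0,-1.125],85],
    [[396,-306,30],[0,0,-1.125],85],
    [[396,-306,30],[0,0,-1.125],85],
    [[396,-306,30],[0,0,-1.125],85],
    [[396,-306,30],[0,0,-1.125],85],
    [[396,-306,30],[0,0,-1.125],85],
    [[396,-306,30],[0,0,-1.125],85],
    [[396,-306,30],[0,0,-1.125],85]
  ]
}}

```text
clock: 0.87
tcp_pos: [0.3981, -0.2198, 0.2113]
orientation: [0.0, 0.748, 0.664, 0.0]
wrist_force: [0.7, 0.3, -0.0]
finger_gap: 0.0853
grip_force: 0.0
```

```bash
python3 - <<'E'
from h import *
s=telemetry.get_state();print(s["clock"],s["tcp_pos"],s["joint_pos"]);rel((.474,-.0735,.18),np.pi/2)
E
```

```text
0.8667 [ 0.39813412 -0.21983019  0.211307  ] [-6.81330462e-01  8.87467350e-02 -2.84759174e-01  1.19685671e+00
  1.90399669e-05  1.00876838e+00]
shift mm [154.3  57.9  31.3]
turn [ 0.0004  0.0002 -0.1193]
```

{"method": "step_arm", "body": {
  "moves": [
    [[152,58,20],[0,0,-0.119],85],
    [[152,58,20],[0,0,-0.119],85],
    [[152,58,20],[0,0,-0.119],85],
    [[152,58,20],[0,0,-0.119],85],
    [[152,58,20],[0,0,-0.119],85],
    [[152,58,20],[0,0,-0.119],85],
    [[152,58,20],[0,0,-0.119],85]
  ]
}}

```text
clock: 1.45
tcp_pos: [0.4741, -0.078, 0.1912]
orientation: [-0.0, 0.709, 0.705, -0.0]
wrist_force: [0.1, -0.1, -0.3]
finger_gap: 0.0847
grip_force: 0.0
```

```bash
python3 - <<'E'
from h import *
rel((.474,-.0735,.18),np.pi/2)
p=imaging.camera_params("wrist");a=imaging.read_camera("wrist")
for z in(.005,.06,.085,.102): print(z,proj("wrist",(.474,-.0735,z),p))
cv2.imwrite("pics/w1.png",cv2.resize(a,(800,600))[:,:,::-1])
s=telemetry.get_state();print(s["clock"],s["tcp_pos"],s["wrist_force"])
E
```

```text
shift mm [ 4.5 -0.1 11.2]
turn [-0.0006  0.0003 -0.0049]
0.005 [245.48194917 161.79621767]
0.06 [245.15811198 176.03954416]
0.085 [244.96837202 184.39894712]
0.102 [244.81853782 191.00757731]
1.5 [ 0.47395949 -0.07869148  0.19133337] [ 0.64257323  0.73488312 -0.06084859]
```

View pics/w1.png

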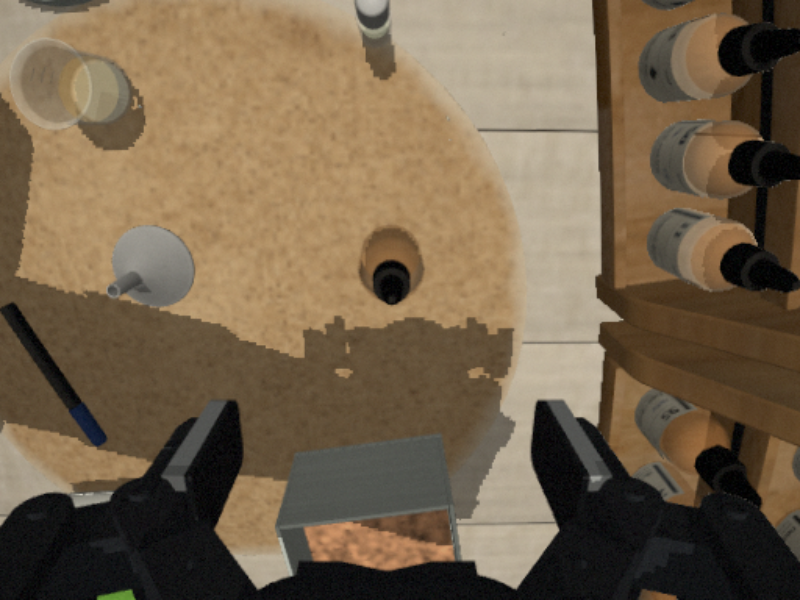

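In the wrist view the bulb tip is at about (392,300), which is native (250.9,192), with the collar centred near x=391. Predicted native x was 244.8, so I'll check the offset.

```bash
python3 - <<'E'
from h import *
s=telemetry.get_state();p=imaging.camera_params("wrist");print(np.round(p["pose"],3))
a=imaging.read_camera("wrist")
for uv,z in(((250.9,191.5),.102),((250.2,178.5),.075),((250.2,163),.01)): print(z,onz("wrist",uv,z,p))
for n in("top","scene"):
    for z in (0.001,.085,.102):print(n,proj(n,(.474,-.0735,z)),proj(n,(.478,-.0735,z)))
# fingertips seen in the wrist image: midpoint check
for x in(-.0425,0,.0425): print(proj("wrist",s["tcp_pos"]+[x,0,.0],p)*1.5625)
E
```

```text
[[ 1.     0.006  0.002  0.476]
 [-0.006  0.949  0.316  0.002]
 [ 0.    -0.316  0.949  0.336]
 [ 0.     0.     0.     1.   ]]
0.102 [ 0.47846721 -0.07468186  0.102     ]
0.075 [ 0.47819189 -0.07225817  0.075     ]
0.01 [ 0.47875855 -0.07438555  0.01      ]
top [289.80546034 195.5455058 ] [289.79292249 193.81185433]
top [293.12407918 191.84857965] [293.10830279 189.9400995 ]
top [293.87961908 191.00673761] [293.86304561 189.05851621]
scene [275.599099   199.04801957] [274.08519955 198.5873504 ]
scene [276.06059614 169.52245053] [274.45991691 169.08627708]
scene [276.15854296 163.13734176] [274.53923695 162.70729848]
[247.16479916 399.21297995]
[380.83826048 399.01142055]
[514.82799905 397.79219009]
```

{"method": "step_arm", "body": {
  "moves": [
    [[5,2,40],[0,0,-0.005],85],
    [[5,2,75],[0,0,-0.005],85],
    [[5,2,105],[0,0,-0.005],85],
    [[5,2,130],[0,0,-0.005],85],
    [[5,2,145],[0,0,-0.005],85],
    [[5,2,152],[0,0,-0.005],85],
    [[5,2,155],[0,0,-0.005],85],
    [[5,2,155],[0,0,-0.005],85]
  ]
}}

```text
clock: 2.22
tcp_pos: [0.4762, -0.0742, 0.0365]
orientation: [0.0, 0.708, 0.706, -0.0]
wrist_force: [-0.6, 0.3, -1.2]
finger_gap: 0.0853
grip_force: 0.0
```

```bash
python3 - <<'E'
from h import *
rel((.476,-.0735,.036),np.pi/2);print(telemetry.get_state()["tcp_pos"])
a=imaging.read_camera("wrist")
cv2.imwrite("pics/w2.png",cv2.resize(a,(640,480))[:,:,::-1])
E
```

```text
shift mm [ 0.7 -0.2  0.5]
turn [-0.0001  0.0001 -0.0028]
[ 0.4762285  -0.07415914  0.03645307]
```

View pics/w2.png

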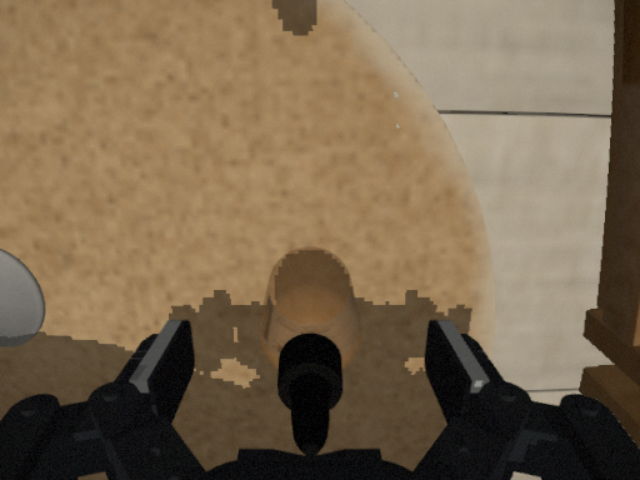

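The bottle sits midway between the fingers (x≈310, fingers at 190 and 428) and the bulb is clear of the palm, so I'll close gently.

{"method": "step_arm", "body": {
  "moves": [
    [[0,0,0],[0,0,0],50],
    [[0,0,0],[0,0,0],44],
    [[0,0,0],[0,0,0],36],
    [[0,0,0],[0,0,0],30],
    [[0,0,0],[0,0,0],30],
    [[0,0,0],[0,0,0],30],
    [[0,0,0],[0,0,0],30],
    [[0,0,0],[0,0,0],30]
  ],
  "grip_force": 30
}}

```text
clock: 2.93
tcp_pos: [0.4769, -0.0733, 0.0371]
orientation: [0.001, 0.707, 0.707, 0.0]
wrist_force: [-1.5, 0.2, 5.9]
finger_gap: 0.0376
grip_force: 29.8
```

{"method": "step_arm", "body": {
  "moves": [
    [[0,0,-3],[0,0,0],30],
    [[0,0,-12],[0,0,0],30],
    [[0,0,-30],[0,0,0],30],
    [[0,0,-55],[0,0,0],30],
    [[0,0,-80],[0,0,0],30],
    [[0,0,-105],[0,0,0],30],
    [[0,0,-120],[0,0,0],30],
    [[0,0,-125],[0,0,0],30]
  ]
}}

```text
clock: 3.6
tcp_pos: [0.4778, -0.0736, 0.1647]
orientation: [0.002, 0.707, 0.707, 0.001]
wrist_force: [0.7, 0.1, -0.5]
finger_gap: 0.0373
grip_force: 30.2
```

```bash
python3 - <<'E'
from h import *
rel((.467,.290,.16),np.pi/2)
a=imaging.read_camera("scene");s=telemetry.get_state();print(s["clock"],s["wrist_force"],s["finger_gap"],s["grip_force"],s["joint_pos"])
cv2.imwrite("pics/s2.png",cv2.resize(a[60:260,180:380],(600,600))[:,:,::-1])
E
```

```text
shift mm [363.6 -11.1   4. ]
turn [ 0.0047  0.0016 -0.0008]
3.65 [ 0.55259147 -0.30938     0.93757093] 0.03774149044823061 30.183929800987244 [-3.19062854e-01  1.66224375e-01 -3.13828516e-01  1.08637232e+00
 -3.79998698e-05  1.25255549e+00]
```

View pics/s2.png

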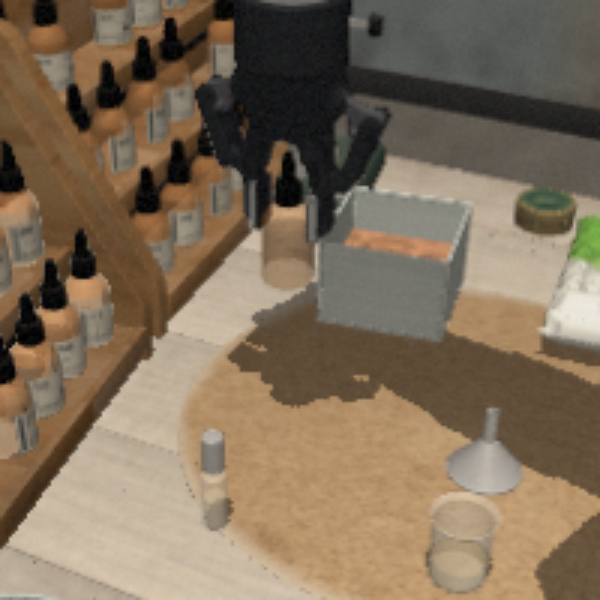

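The bottle is held upright and clear, with its base at about (289,280) in the crop. The atomiser is still standing. Next I carry it over to the canister.

{"method": "step_arm", "body": {
  "moves": [
    [[10,0,0],[0,0,0],30],
    [[35,-1,0],[0,0,0],30],
    [[70,-2,0],[0,0,0],30],
    [[110,-4,0],[0,0,0],30],
    [[150,-5,0],[0,0,0],30],
    [[190,-6,0],[0,0,0],30],
    [[230,-7,0],[0,0,0],30],
    [[270,-9,0],[0,0,0],30]
  ]
}}

```text
clock: 4.32
tcp_pos: [0.4657, 0.1991, 0.1595]
orientation: [-0.001, 0.707, 0.707, -0.001]
wrist_force: [1.5, -0.9, -0.2]
finger_gap: 0.0376
grip_force: 30.2
```

```bash
python3 - <<'E'
from h import *
rel((.465,.290,.163),np.pi/2);print(telemetry.get_state()["tcp_pos"])
E
```

```text
shift mm [90.9 -0.8 -3.5]
turn [-0.0029  0.0006 -0.001 ]
[0.4656922  0.19905344 0.15954979]
```

{"method": "step_arm", "body": {
  "moves": [
    [[35,0,0],[0,0,0],30],
    [[60,0,0],[0,0,0],30],
    [[80,0,0],[0,0,0],30],
    [[90,0,0],[0,0,0],30],
    [[92,0,0],[0,0,0],30],
    [[92,0,0],[0,0,0],30],
    [[92,0,0],[0,0,0],30]
  ]
}}

```text
clock: 4.9
tcp_pos: [0.4672, 0.2879, 0.1606]
orientation: [-0.0, 0.708, 0.707, -0.001]
wrist_force: [-0.5, -0.0, -0.5]
finger_gap: 0.0377
grip_force: 30.2
```

```bash
python3 - <<'E'
from h import *
rel((.465,.290,.16),np.pi/2);s=telemetry.get_state();print(s["tcp_pos"],s["wrist_force"])
t=imaging.read_camera("top");a=imaging.read_camera("scene");s=telemetry.get_state();print(s["wrist_force"])
cv2.imwrite("pics/s3.png",np.hstack([cv2.resize(a[170:350,110:250],(467,600)),cv2.resize(t[130:260,60:190],(333,333+267))])[:,:,::-1])
E
```

```text
shift mm [ 2.1 -2.2  0.6]
turn [-0.0014  0.0011 -0.0016]
[0.46715018 0.28787694 0.16061513] [-0.53542977 -0.04300937 -0.52080546]
[ 0.3854257  -0.56684666 -1.67828963]
```

View pics/s3.png

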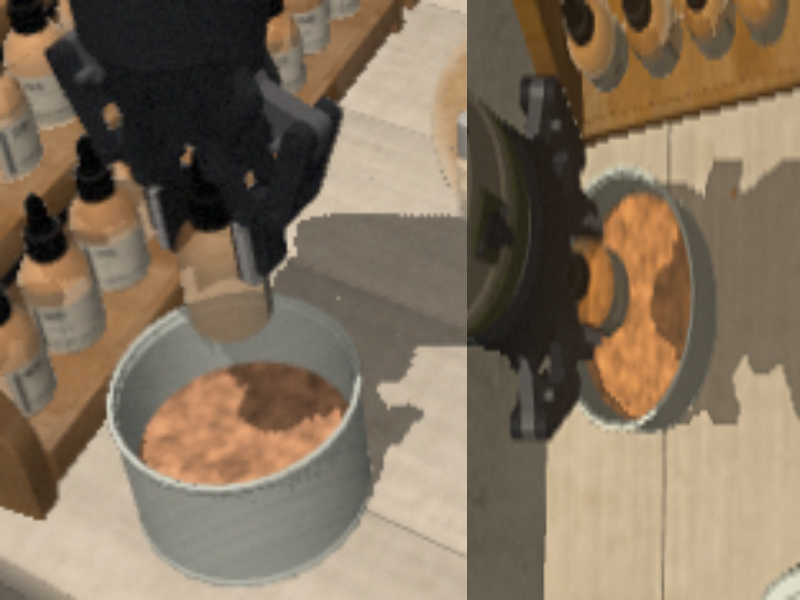

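The base hangs over the cork, roughly centred, with both fingers well inside the rim. I'll go down to just above the highest possible packing level, then feel for contact in small steps.

{"method": "step_arm", "body": {
  "moves": [
    [[1,-1,12],[0,0,0],30],
    [[2,-2,28],[0,0,0],30],
    [[2,-2,42],[0,0,0],30],
    [[2,-2,52],[0,0,0],30],
    [[2,-2,57],[0,0,0],30],
    [[2,-2,59],[0,0,0],30],
    [[2,-2,59],[0,0,0],30],
    [[2,-2,59],[0,0,0],30]
  ]
}}

```text
clock: 5.67
tcp_pos: [0.4662, 0.2908, 0.1029]
orientation: [0.0, 0.708, 0.707, 0.0]
wrist_force: [0.2, 0.0, 1.1]
finger_gap: 0.0377
grip_force: 30.2
```

{"method": "step_arm", "body": {
  "moves": [
    [[0,0,2],[0,0,0],30],
    [[0,0,4],[0,0,0],30],
    [[0,0,6],[0,0,0],30],
    [[0,0,6],[0,0,0],30]
  ]
}}

```text
clock: 6.0
tcp_pos: [0.4655, 0.2908, 0.096]
orientation: [-0.0, 0.707, 0.707, -0.0]
wrist_force: [0.3, -0.7, -1.1]
finger_gap: 0.0373
grip_force: 30.2
```

{"method": "step_arm", "body": {
  "moves": [
    [[0,0,2],[0,0,0],30],
    [[0,0,4],[0,0,0],30],
    [[0,0,4],[0,0,0],30]
  ]
}}

```text
clock: 6.25
tcp_pos: [0.4654, 0.2907, 0.0918]
orientation: [-0.0, 0.707, 0.707, -0.0]
wrist_force: [-0.2, 0.1, -0.8]
finger_gap: 0.0378
grip_force: 30.2
```

{"method": "step_arm", "body": {
  "moves": [
    [[0,0,2],[0,0,0],30],
    [[0,0,4],[0,0,0],30],
    [[0,0,4],[0,0,0],30]
  ]
}}

```text
clock: 6.5
tcp_pos: [0.4654, 0.2907, 0.0878]
orientation: [-0.0, 0.707, 0.707, -0.0]
wrist_force: [-0.2, -0.2, -1.4]
finger_gap: 0.0377
grip_force: 30.2
```

```bash
python3 - <<'E'
from workcell import telemetry
print(telemetry.get_state()["wrist_force"])
E
```

```text
[-0.17063961 -0.17710686 -1.3693967 ]
```

{"method": "step_arm", "body": {
  "moves": [
    [[0,0,2],[0,0,0],30],
    [[0,0,4],[0,0,0],30],
    [[0,0,4],[0,0,0],30]
  ]
}}

```text
clock: 6.75
tcp_pos: [0.4654, 0.2907, 0.0838]
orientation: [-0.0, 0.707, 0.707, -0.0]
wrist_force: [0.8, -0.4, -1.0]
finger_gap: 0.0378
grip_force: 30.2
```

{"method": "step_arm", "body": {
  "moves": [
    [[0,0,2],[0,0,0],30],
    [[0,0,4],[0,0,0],30],
    [[0,0,4],[0,0,0],30]
  ]
}}

```text
clock: 7.0
tcp_pos: [0.4654, 0.2907, 0.0799]
orientation: [-0.0, 0.707, 0.707, -0.0]
wrist_force: [0.6, 0.2, 0.0]
finger_gap: 0.0377
grip_force: 30.2
```

{"method": "step_arm", "body": {
  "moves": [
    [[0,0,1],[0,0,0],30],
    [[0,0,2],[0,0,0],30],
    [[0,0,2],[0,0,0],30]
  ]
}}

```text
clock: 7.25
tcp_pos: [0.4656, 0.2908, 0.0781]
orientation: [0.0, 0.707, 0.707, -0.0]
wrist_force: [-0.2, -0.0, -0.8]
finger_gap: 0.0375
grip_force: 30.2
```

{"method": "step_arm", "body": {
  "moves": [
    [[0,0,1],[0,0,0],30],
    [[0,0,3],[0,0,0],30],
    [[0,0,3],[0,0,0],30]
  ]
}}

```text
clock: 7.5
tcp_pos: [0.4655, 0.2907, 0.075]
orientation: [-0.0, 0.707, 0.707, -0.0]
wrist_force: [-0.0, 0.0, 0.2]
finger_gap: 0.0372
grip_force: 30.2
```

{"method": "step_arm", "body": {
  "moves": [
    [[0,0,1],[0,0,0],30],
    [[0,0,3],[0,0,0],30],
    [[0,0,3],[0,0,0],30]
  ]
}}

```text
clock: 7.75
tcp_pos: [0.4655, 0.2907, 0.0719]
orientation: [-0.0, 0.707, 0.707, -0.0]
wrist_force: [-0.1, -0.7, -0.7]
finger_gap: 0.0378
grip_force: 30.2
```

{"method": "step_arm", "body": {
  "moves": [
    [[0,0,1],[0,0,0],30],
    [[0,0,3],[0,0,0],30],
    [[0,0,3],[0,0,0],30]
  ]
}}

```text
clock: 8.0
tcp_pos: [0.4658, 0.2909, 0.0691]
orientation: [0.0, 0.707, 0.707, 0.0]
wrist_force: [0.3, -0.3, 0.5]
finger_gap: 0.0374
grip_force: 30.2
```

{"method": "step_arm", "body": {
  "moves": [
    [[0,0,1],[0,0,0],30],
    [[0,0,3],[0,0,0],30],
    [[0,0,3],[0,0,0],30]
  ]
}}

```text
clock: 8.25
tcp_pos: [0.4659, 0.2909, 0.0667]
orientation: [0.0, 0.707, 0.707, 0.0]
wrist_force: [-1.9, -0.6, 7.0]
finger_gap: 0.0373
grip_force: 30.9
```

Contact: 7 N. I'll ease off so the packing isn't loaded like a spring when I release.

{"method": "step_arm", "body": {
  "moves": [
    [[0,0,0],[0,0,0],30],
    [[0,0,0],[0,0,0],30],
    [[0,0,-1],[0,0,0],30],
    [[0,0,-1],[0,0,0],30]
  ]
}}

```text
clock: 8.58
tcp_pos: [0.4659, 0.2909, 0.0678]
orientation: [0.0, 0.707, 0.707, 0.0]
wrist_force: [-0.4, -0.7, 3.3]
finger_gap: 0.0373
grip_force: 30.6
```

```bash
python3 - <<'E'
from h import *
F=[]
for _ in range(6):
    imaging.read_camera("wrist");s=telemetry.get_state();F.append(s["wrist_force"])
print(np.mean(F,0),np.std(F,0),s["tcp_pos"])
E
```

```text
[-0.83033765  0.3655758   4.06940772] [0.50360258 0.56731657 0.58627877] [0.46586255 0.29089051 0.06745001]
```

{"method": "step_arm", "body": {
  "moves": [
    [[0,0,-0.6],[0,0,0],30],
    [[0,0,-1.2],[0,0,0],30],
    [[0,0,-1.2],[0,0,0],30]
  ]
}}

```text
clock: 9.13
tcp_pos: [0.4658, 0.2909, 0.0685]
orientation: [0.0, 0.707, 0.707, 0.0]
wrist_force: [0.6, -0.2, 1.4]
finger_gap: 0.0376
grip_force: 30.5
```

```bash
python3 - <<'E'
from h import *
F=[]
for _ in range(10):
    imaging.read_camera("wrist");s=telemetry.get_state();F.append(s["wrist_force"])
print(np.mean(F,0),np.std(F,0),s["tcp_pos"])
E
```

```text
[0.85361321 0.50947896 2.17314797] [0.49552484 0.29431603 0.28070396] [0.46577367 0.29082969 0.06849163]
```

Residual load is about 2 N. I'll open gently, staying inside the canister's width.

{"method": "step_arm", "body": {
  "moves": [
    [[0,0,0],[0,0,0],36],
    [[0,0,0],[0,0,0],38],
    [[0,0,0],[0,0,0],40],
    [[0,0,0],[0,0,0],42],
    [[0,0,0],[0,0,0],46],
    [[0,0,0],[0,0,0],52],
    [[0,0,0],[0,0,0],58],
    [[0,0,0],[0,0,0],58]
  ],
  "grip_force": 20
}}

```text
clock: 10.3
tcp_pos: [0.4655, 0.2907, 0.0684]
orientation: [-0.0, 0.707, 0.707, -0.0]
wrist_force: [0.4, -0.3, 1.1]
finger_gap: 0.0578
grip_force: 0.0
```

{"method": "step_arm", "body": {
  "moves": [
    [[0,0,-5],[0,0,0],58],
    [[0,0,-20],[0,0,0],58],
    [[0,0,-45],[0,0,0],58],
    [[0,0,-75],[0,0,0],58],
    [[0,0,-105],[0,0,0],58],
    [[0,0,-130],[0,0,0],58],
    [[0,0,-140],[0,0,0],58],
    [[0,0,-140],[0,0,0],58]
  ]
}}

```text
clock: 10.97
tcp_pos: [0.4673, 0.2916, 0.2116]
orientation: [0.001, 0.707, 0.707, 0.003]
wrist_force: [0.6, 1.5, -0.4]
finger_gap: 0.0578
grip_force: 0.0
```

```bash
python3 - <<'E'
from h import *
a=imaging.read_camera("scene");w=imaging.read_camera("wrist")
cv2.imwrite("pics/s4.png",np.hstack([cv2.resize(a[130:350,110:290],(400,489)),cv2.resize(w,(400,489))])[:,:,::-1])
s=telemetry.get_state();print(s["clock"],s["tcp_pos"],s["finger_gap"])
E
```

```text
11.0667 [0.4654477  0.29070752 0.20781258] 0.05765983841030547
```

View pics/s4.png

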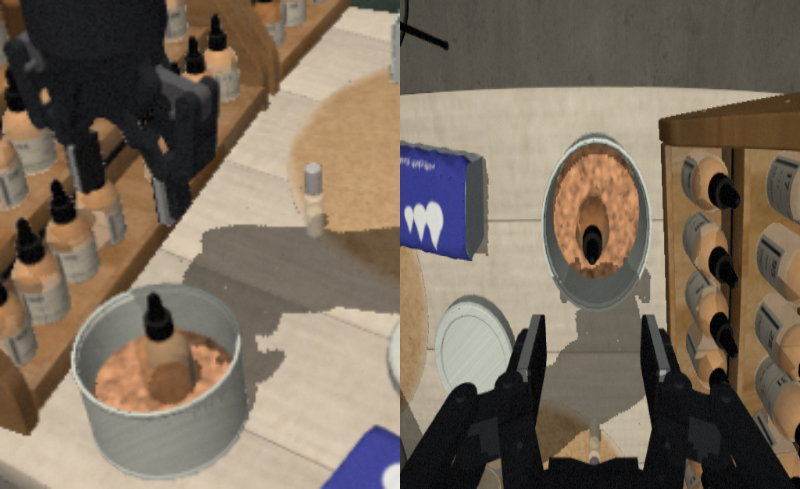

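The bottle stands in the canister near its centre, the gripper is clear and the atomiser is untouched. I'll check the tilt numerically: in the scene crop the bulb tip is at (152,295) and the base centre at (171,386).

```bash
python3 - <<'E'
from h import *
for z in(.031,.133):
    for x in(0,.01): u=proj("scene",(.466+x,.291,z)); print(z,x,((u-[110,130])*400/180).round(1))
    u=proj("scene",(.466,.301,z)); print(z,"y+",((u-[110,130])*400/180).round(1))
    print("wrist",(proj("wrist",(.466,.291,z))*[400/512,489/384]+[400,0]).round(1))
E
```

```text
0.031 0 [169.3 387.5]
0.031 0.01 [158.6 382.5]
0.031 y+ [161.5 397.1]
wrist [592.2 213.9]
0.133 0 [150.3 294.6]
0.133 0.01 [138.7 289.7]
0.133 y+ [141.4 304.3]
wrist [591.8 258.4]
```

The projection of an upright bottle matches the image within 2 pixels, so it is upright and centred.

```bash
python3 -c "
from workcell import env
print(env.hand_in())"
```

```text
the job is handed in; nothing more can be done
None
```

The job is handed in: the bottle stands upright near the centre of the round canister, set down on the packing after touchdown at about 7 N, with the gripper clear and the atomiser still standing; the hand-in returned no verdict.

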